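Find the knob's hidden notch and send the buckle down the slide

ROBOT

A 6-joint arm with a two-finger parallel gripper is mounted at the origin on the work surface. World frame = base frame: x ahead of the robot, y to its left, z up, the work surface at z = 0. Lengths are in m, angles in rad, forces in N, time in s.
With the tool pointing down it reaches from about 0.25 to 0.8 m from the base axis. Payload 3.9 kg.
Tool frame: the origin (TCP) lies between the finger pads; the fingertips stand 8 mm ahead of it and the grasp point (between the pads) lies 11 mm behind it; z points along the fingers, y is the line along which they close (so a half turn about z gives the same grasp; the last joint's range is limited). The gripper opens to 85 mm and grips with 20 to 120 N. Pads are 22 mm wide; open, the fingers measure 114 mm over their backs; the gripper's body (76 mm by 85 mm) begins 54 mm behind the grasp point. The pads swing forward as they close: fully open they stand 13 mm farther back than shut.
Start: joints at [1.281, 0.26, -0.138, 1.173, 0, 1.571], TCP at [0.15, 0.503, 0.239] pointing down, gripper open.
Joint ranges: [-2.78, 2.78], [-0.83, 1.72], [-1.28, 1.37], [-1.9, 2.12], [-1.57, 1.48], [-3.14, 3.14]. Speed limits (rad/s): [2.57, 2.57, 3.14, 3.14, 3.14, 3.14].

INTERFACE

Orientations are given as a 3x3 rotation matrix whose columns are the frame's x, y, z axes.
In Python, from station import movep, servo_line, move_j, command_gripper, pause, ik, grab_frame, IKError, hand_in, spot_in, outline_of, current_time_s, current_joint_pos, current_qd, current_joint_torque, current_eef_pos, current_tcp_rot, current_contact_force, current_torque, current_gripper_width, current_grip_force gives the robot as it stands. Calls block until the motion is done:
- movep(position, orientation): joint-space move of the TCP to a pose.
- servo_line(position, vel=0.15, rotation=None, contact_N=None): straight line of the TCP; rotation=None keeps the orientation; vel is the mean speed in m/s. With contact_N (N) it stops when the force on the tool has changed by that much, and returns True; else False.
- move_j(angles): joint-space move.
- command_gripper(opening, effort=None): finger opening in m; effort is the grip in N (None keeps the last); returns when the fingers have stopped.
- pause(seconds).
- ik(position, orientation): joint angles nearest the present ones, or None.
- grab_frame(name): name is "scene" or "side" or "wrist"; returns a dict with "frame" (384x512x3 uint8, red, green, blue), "camera_matrix" (3x3 intrinsics, pixels), "xyz" and "orientation" of the camera in the world; the wrist camera has in their place "hand_eye" (4x4, takes a point from camera to tool coordinates, whose origin is the TCP and whose axes are the flange's). Camera axes: x right, y up, looking along -z (the intrinsics and any distortion apply to the point x, -y, -z); pixel columns grow to the right and rows downward; lengths in m; the calibration is good to about 2 mm. The wrist camera is an equidistant fisheye: a pixel r from the principal point sees the ray r / f radians off the axis. A picture is of the moment at which its call begins: read the wrist's pose just before it. There is no depth.
A pose or a line that the arm cannot do raises IKError and nothing moves.
- hand_in(): hands the job in; it is judged then, once.
Trained networks look in a picture, given as the dict that the camera call returned (one of the last four; its "shot" number tells which), for a name from the list of things; names that differ only in an ending like _2 or _b are one class to them, and where a whole thing is asked for, a point or a joint stands for the part that bears it (a point fixed in the world has none). Each returns a list of dicts, best first, with "conf" (0 to 1); they miss things now and then, are a little off and sometimes report something else, mostly with a low value. They report only what shows in the picture. A call takes as long as a camera call. They do not tell look-alikes from the thing itself.
- spot_in(picture, name): "at" ([x, y, z] in m, in the coordinates of the camera as it stood for that picture, good to about 4 mm: the middle of the surface that is visible of it).
- outline_of(picture, name): "region" (384x512 bool, what is visible of it).
Readings, each from a call of its own:
- current_time_s(): time.
- current_joint_pos(): joint angles.
- current_qd(): joint speeds.
- current_joint_torque(): joint torques, N m.
- current_eef_pos(): TCP position.
- current_tcp_rot(): TCP orientation.
- current_contact_force(): force on the tool from outside, world axes, zero at the start.
- current_torque(): the same for the moment, N m.
- current_gripper_width(): finger opening in m.
- current_grip_force(): force on a finger pad.
Only numpy, scipy, OpenCV 4.12 (cv2) and the standard library are available. Lean on these libraries where they do the work, as an engineer would, in place of code of your own. Each camera call takes 0.05 s, during which the arm holds its last target. There are 200 camera calls.

TASK

Turn the round black knob on top of the cabinet until you feel it drop into its hidden notch, which lies less than a quarter turn clockwise (seen from above); then push it straight down fully home, so that the stop on the slide sinks and the bronze buckle runs down by itself into the tray. Push gently: if the knob will not go down it is not in the notch, so never force it. Do not touch the buckle, and leave the ring dish, the toggle and the two tin buttons where they are.

Things in the scene. Friction and masses are not known exactly. Their poses are not given: they have to be found in the camera images.
- cabinet: Fixed grey steel cabinet, 260 mm (x) by 200 mm (y) by 200 mm high. Origin: centre of its underside on the counter; z up. An aluminium slide, 84 mm wide, slope 34 degrees, starts high on its -y face and runs down towards -y into a fixed aluminium tray on the counter, 260 mm (x) by 170 mm (y), lip 32 mm high
- knob_axis_top (a point): Fixed point on the knob's vertical axis, at the height of the knob's top face before it is pushed, 68 mm above the cabinet top; it does not move with the knob. The knob is round, black, ribbed, 44 mm in diameter, 28 mm tall, all ribs alike: nothing shows its angle. Its one notch per turn lies 0.4 to 1.4 rad clockwise (seen from above) from the start
- housing_top (a point): Centre of the top of the lock housing, a fixed dark steel disc 72 mm wide, 26 mm high, 14 mm below the knob. The knob turns with little friction, under 0.1 N m. In the notch a spring ball falls in a groove: over some 0.2 rad the knob pulls itself on (the torque dips by 0.2 to 0.3 N m), then past the middle it resists with 0.3 to 0.4 N m. Let go near the middle, it settles there
- knob (a joint): How far the knob has been pushed down, m: 0 up (start), 0.010 fully home. In the notch it goes down against about 3 N of friction and stays where it is left; more than 0.17 rad away from the notch it stops hard after 1 mm. Pushing it lowers the stop on the slide, which frees the buckle at about 0.007
- index_plate: Hidden steel plate inside the lock housing, on the knob's axis; the key under the knob lands on it when the knob is pushed outside the notch. More than 30 N on it damages the lock. Its pose says nothing about where the notch is. Origin 66 mm under knob_axis_top
- buckle: Loose bronze coat buckle, a 50 by 50 mm frame 7 mm thick with a middle bar, 70 g. Origin: centre of its underside. It lies on the slide's upper part against the stop, a steel bar across the slide that stands 10 mm proud
- tray_lane (a point): Centre of the floor of the tray's buckle compartment, 4 mm above the counter; compartment 130 mm (x) by 162 mm (y), lip 32 mm high; axes as the cabinet's
- dish: Loose white ceramic ring dish, 72 mm diameter, 22 mm high, on the cabinet top beside the knob, its centre 125 mm or more from the knob's axis. Origin: centre of its underside
- toggle: Loose olive toggle, 45 by 13 by 12 mm, in the tray's other compartment. Origin: centre of its underside
- button1: Loose tin uniform button, 24 mm diameter, 8 mm high, in the tray's other compartment. Origin: centre of its underside
- button2: A second tin uniform button, same as the first, in the same compartment
Things that resemble listed ones, but are neither listed nor needed, are in the scene too. What is shaped like the buckle but orange, pink or white is not meant.

How it is judged:
By the outcome, as a careful person would: the job done as asked, in the order asked, and still so for the second after the job is handed in, with the robot touching nothing.
It also fails if it takes over 64 s, if anything falls off the work surface, if the arm or the gripper's body presses on something with over 40 N, if the wrist force passes 120 N, or if a joint passes its speed limit or range.

## Working session

There is one attempt and no reset: what is moved stays moved. The work goes in short steps, each a Python script; the robot and the scene stay as the last script left them, time stands still between calls to the robot, and variables do not carry over. Pictures are saved under pics/ and viewed, at most 10 in all, crops included, and the job is handed in when it is done.

```bash
mkdir -p pics; cat > h.py <<'E'
import numpy as np, cv2
from station import *
def world(pic,p,T=None):
    if 'xyz' in pic: return np.array(pic['orientation'])@np.array(p)+np.array(pic['xyz'])
    X=np.array(pic['hand_eye'])@np.append(p,1); return T[1]@X[:3]+T[0]
def save(pic,name): cv2.imwrite('pics/'+name,cv2.cvtColor(pic['frame'],cv2.COLOR_RGB2BGR))
E
python3 - <<'E'
from h import *
np.set_printoptions(precision=4,suppress=True)
print(current_time_s())
ims=[]
for n in ['scene','side']:
    p=grab_frame(n); ims.append(p['frame'])
    print(n,p['xyz'],p['camera_matrix'][0])
    for k in ['knob','housing_top','knob_axis_top','cabinet','buckle','dish']:
        r=spot_in(p,k)
        print(k,[(round(d['conf'],2),world(p,d['at'])) for d in r[:3]])
    save(p,n+'1.png')
print(current_time_s(),current_tcp_rot())
E
```

```text
0.0
scene [1.1566 0.3096 0.8547] [446.202    0.     260.1561]
knob [(0.88, array([0.6084, 0.147 , 0.2668])), (0.38, array([0.454 , 0.1214, 0.2091]))]
housing_top [(0.78, array([0.6208, 0.0718, 0.1443]))]
knob_axis_top [(0.56, array([0.6254, 0.0703, 0.1448]))]
cabinet []
buckle [(0.75, array([ 0.7889, -0.185 ,  0.0018])), (0.74, array([ 0.741 , -0.0804,  0.006 ])), (0.57, array([ 0.7485,  0.0132, -0.0018]))]
dish [(0.82, array([0.4558, 0.1236, 0.2127]))]
side [ 0.0533 -0.8874  0.9271] [482.6279   0.     252.126 ]
knob [(0.74, array([0.5873, 0.1299, 0.2599]))]
housing_top [(0.77, array([ 0.5638, -0.0319,  0.0736])), (0.67, array([ 0.6088, -0.0364,  0.1418]))]
knob_axis_top [(0.68, array([ 0.5672, -0.0336,  0.0678]))]
cabinet [(0.67, array([ 0.5646, -0.0309,  0.0678]))]
buckle [(0.73, array([ 0.6089, -0.0386,  0.1431])), (0.57, array([ 0.7882, -0.1918,  0.005 ])), (0.52, array([0.7519, 0.0184, 0.0032]))]
dish [(0.83, array([0.464 , 0.1366, 0.213 ])), (0.32, array([ 0.5652, -0.0329,  0.0731]))]
0.7 [[-0.9583  0.2858  0.    ]
 [ 0.2858  0.9583  0.    ]
 [-0.      0.     -1.    ]]
```

```bash
ls
```

```text
h.py
pics
```

View pics/scene1.png

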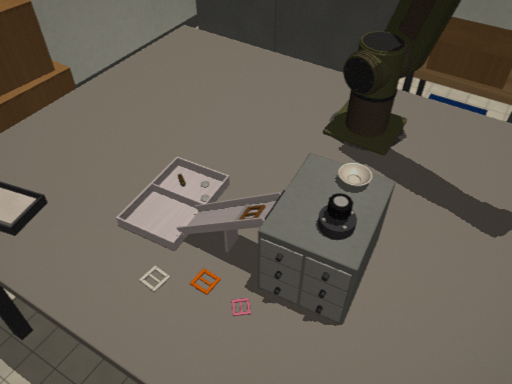

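View pics/side1.png

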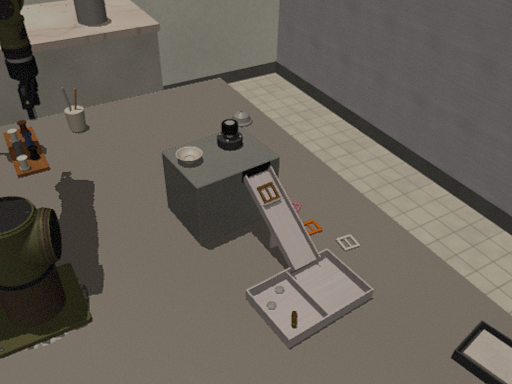

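The round black knob is at about (340,205) in the scene view and (230,128) in the side view, with the white dish beside it. The bronze buckle is on the slide at scene (253,212) and side (268,193). The white, orange and pink frames on the counter at scene (155,278), (205,281) and (241,307) are look-alikes. Next I'll move above the knob and measure its axis.

```bash
cat >> h.py <<'E'
def R(yaw):
    c,s=np.cos(yaw),np.sin(yaw); return np.array([[c,s,0],[s,-c,0],[0,0,-1.]])
E
python3 - <<'E'
from h import *
from scipy.optimize import least_squares
np.set_printoptions(precision=4,suppress=True)
obs=[]
for n in ['scene','side']:
    p=grab_frame(n)
    for k in ['knob']:
        for d in outline_of(p,k)[:1]:
            m=d['region']; ys,xs=np.nonzero(m); print(n,k,d['conf'],m.sum(),xs.min(),xs.max(),ys.min(),ys.max())
            obs.append((p,m))
a=np.linspace(0,2*np.pi,60)
def sil(p,x,y):
    P=np.vstack([np.c_[x+.022*np.cos(a),y+.022*np.sin(a),np.full(60,z)] for z in(.240,.268)])
    c=(P-p['xyz'])@np.array(p['orientation']); c=c*[1,-1,-1]
    u=c@np.array(p['camera_matrix']).T; u=u[:,:2]/u[:,2:]
    return cv2.convexHull(u.astype(np.float32))[:,0]
def bb(p,x,y): h=sil(p,x,y); return np.r_[h.min(0),h.max(0)]
def res(v):
    r=[]
    for p,m in obs:
        ys,xs=np.nonzero(m); r+=list(bb(p,*v)-np.r_[xs.min()-.5,ys.min()-.5,xs.max()+.5,ys.max()+.5])
    return np.array(r)
s=least_squares(res,[.596,.141],diff_step=1e-3,loss='soft_l1'); print(s.x,res(s.x))
x,y=s.x
servo_line([.15,.503,.40],vel=.25)
print(ik([x,y,.40],R(np.arctan2(y,x)+.9)),ik([x,y,.40],R(np.arctan2(y,x)-.9)),ik([x,y,.40],R(np.arctan2(y,x)+np.pi-.7)),ik([x,y,.25],R(np.arctan2(y,x)+.9)))
print(current_time_s(),current_joint_pos())
E
```

```text
side knob 0.69 238 222 237 119 137
[0.594  0.1397] [-0.0632  1.0628  0.0642 -0.9378]
[0.231  0.4212 0.5176 1.6672 0.     2.2416] [ 0.231   0.4212  0.5176  1.6672  0.     -2.2416] [0.231  0.4212 0.5176 1.6672 0.     0.7   ] [0.231  0.4053 0.1052 1.2708 0.     2.2416]
1.6917 [1.281  0.2493 0.2594 1.582  0.     1.5707]
```

```bash
python3 - <<'E'
from h import *
np.set_printoptions(precision=4,suppress=True)
x,y=.594,.1397
movep([x,y,.36],R(np.arctan2(y,x)+np.pi-.3))
T=(np.array(current_eef_pos()),np.array(current_tcp_rot()))
p=grab_frame('wrist'); save(p,'w1.png')
K=np.array(p['camera_matrix']); H=np.array(p['hand_eye']); print(K,H)
for k in ['knob','housing_top','dish']:
    print(k,[(round(d['conf'],2),world(p,d['at'],T)) for d in spot_in(p,k)[:2]])
for d in outline_of(p,'knob')[:2]:
    ys,xs=np.nonzero(d['region']); print(d['conf'],len(xs),xs.min(),xs.max(),ys.min(),ys.max())
print(current_time_s(),current_joint_pos(),T[0])
np.savez('w1.npz',K=K,H=H,t=T[0],R=T[1])
E
```

```text
[[297.3186   0.     253.0501]
 [  0.     297.3186 191.893 ]
 [  0.       0.       1.    ]] [[-0.0005  0.9568  0.2907  0.0748]
 [ 1.      0.0002  0.0012 -0.0004]
 [ 0.0011  0.2907 -0.9568 -0.1343]
 [ 0.      0.      0.      1.    ]]
knob [(0.86, array([0.5912, 0.1455, 0.2636]))]
housing_top [(0.62, array([0.5615, 0.0825, 0.2006]))]
dish [(0.71, array([0.4608, 0.1228, 0.2127]))]
0.81 2581 230 285 166 225
4.0083 [0.2322 0.4044 0.3868 1.5529 0.     0.3   ] [0.5937 0.1406 0.3601]
```

View pics/w1.png

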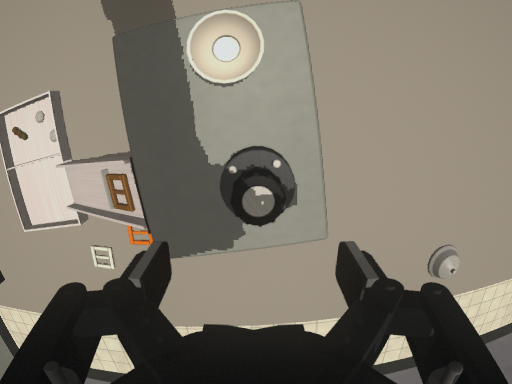

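The wrist view shows the knob at (258,196) on its housing, with the dish clear at (226,47). The bronze buckle on the slide is at (120,191) and the decoys are on the counter. Next I'll fit the knob outline, including an overlay check.

```bash
cat >> h.py <<'E'
def projw(P,K,H,t,Rt):
    c=((np.atleast_2d(P)-t)@Rt-H[:3,3])@H[:3,:3]; c=c*[1,-1,-1]
    rho=np.hypot(c[:,0],c[:,1]); th=np.arctan2(rho,c[:,2])
    return np.c_[c[:,0]/rho*th*K[0,0]+K[0,2],c[:,1]/rho*th*K[1,1]+K[1,2]]
A=np.linspace(0,2*np.pi,90)
def circ(x,y,z,r): return np.c_[x+r*np.cos(A),y+r*np.sin(A),np.full(90,z)]
E
python3 - <<'E'
from h import *
from scipy.optimize import least_squares
d=np.load('w1.npz'); a=(d['K'],d['H'],d['t'],d['R'])
b=np.array([229.5,165.5,285.5,225.5])
def f(v):
    h=projw(np.vstack([circ(*v,z,.022) for z in(.24,.268)]),*a); return np.r_[h.min(0),h.max(0)]-b
s=least_squares(f,[.594,.14],diff_step=1e-3); print(s.x,s.fun)
im=cv2.resize(cv2.imread('pics/w1.png')[130:250,180:340],None,fx=5,fy=5,interpolation=cv2.INTER_NEAREST)
for z,r,col in((.268,.022,(0,255,0)),(.24,.022,(255,255,0)),(.226,.036,(0,0,255))):
    u=(projw(circ(*s.x,z,r),*a)-[179.5,129.5])*5; cv2.polylines(im,[u.astype(int)],True,col,1)
cv2.imwrite('pics/o1.png',im)
E
```

```text
[0.59452576 0.14347264] [ 0.66653406  0.34603447 -0.670791   -0.39184032]
```

View pics/o1.png

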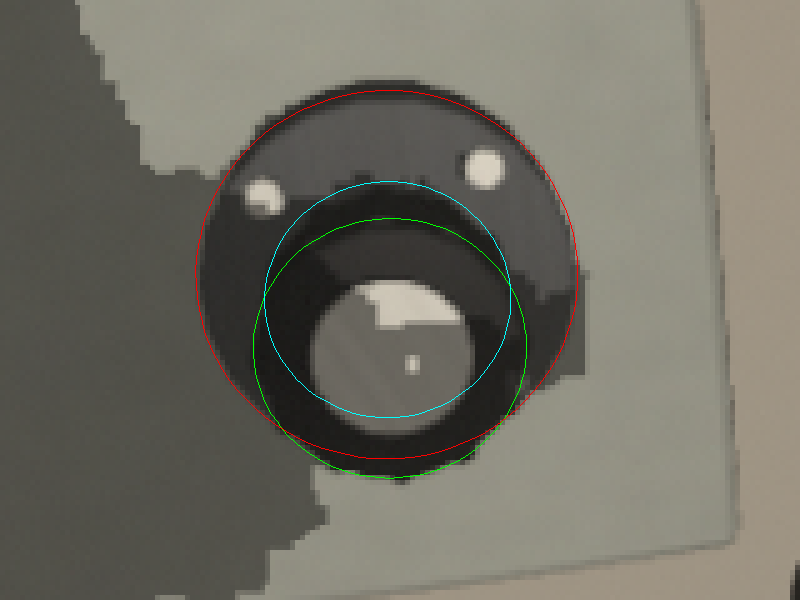

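```bash
cat > g.py <<'E'
from h import *
np.set_printoptions(precision=4,suppress=True)
Z=.248
j1=np.arctan2(.1432,.5945)
Y=lambda j6: R(j1+np.pi-j6)
F=lambda: np.array(current_contact_force())
M=lambda: np.array(current_torque())
E
python3 - <<'E'
from g import *
c=np.array([.5945,.1432])
movep([*c,.30],Y(1.87)); f0=F(); m0=M(); print(f0,m0,current_eef_pos(),current_time_s())
print(servo_line([*c,Z],vel=.1,contact_N=8), current_eef_pos(),F())
command_gripper(.03,20)
pause(.2); print(current_gripper_width(),current_grip_force(),F()-f0,M()-m0,current_eef_pos(),current_tcp_rot()[:,1],current_time_s())
E
```

```text
[-0.4129 -0.2665  0.3897] [-0.0204 -0.023   0.0434] [0.5946 0.1432 0.3002] 5.4083
False [0.5947 0.1432 0.2484] [-0.2986  0.0695  0.0565]
0.043275387441747734 24.44841742515564 [ 5.6435 -0.696   3.1785] [-0.0394 -0.8327 -0.0455] [0.5958 0.1433 0.2488] [ 0.998  -0.0629  0.0031] 6.7333
```

```bash
cat >> g.py <<'E'
def center(c,f0,j6,n=3):
    y=Y(j6)[:,1]; 
    for i in range(n):
        f=(F()-f0)@y; 
        if abs(f)<1: break
        c=c+y[:2]*f/5000
        servo_line([*c,Z],vel=.02,rotation=Y(j6)); pause(.1)
        print('c',c,'F',F()-f0,current_eef_pos())
    return c
E
python3 - <<'E'
from g import *
f0=np.array([-.41,-.27,.39]); c=np.array([.5945,.1432])
c=center(c,f0,1.87)
command_gripper(.085); pause(.1); print(current_eef_pos(),F())
movep([*c,Z],Y(.3)); f1=F(); m1=M(); print(f1,m1)
command_gripper(.03,20); pause(.2)
print(current_gripper_width(),F()-f1,M()-m1,current_eef_pos())
c=center(c,f1,.3)
print(current_gripper_width(),F()-f1,M()-m1,current_time_s(),list(c),list(f1),list(m1))
E
```

```text
c [0.5956 0.1431] F [ 4.063  -0.2586  5.0395] [0.596  0.1433 0.2487]
c [0.5964 0.1431] F [2.2624 0.0254 5.7031] [0.596  0.1433 0.2486]
c [0.5969 0.143 ] F [1.4428 0.3286 6.3468] [0.5961 0.1433 0.2486]
[0.5968 0.143  0.2478] [-1.3529  0.3356  0.109 ]
[-0.1986 -0.2288  0.036 ] [-0.0251  0.0264 -0.0076]
0.042959338575642506 [0.2289 5.3053 0.7447] [ 1.0111 -0.0441  0.0528] [0.597  0.1439 0.2483]
c [0.597  0.1441] F [-0.3697  3.0207  3.0058] [0.597  0.1441 0.2483]
c [0.597  0.1447] F [-1.1129 -0.3878  4.9063] [0.597  0.1442 0.2482]
0.043123438267521394 [-1.1129 -0.3878  4.9063] [-0.0908  0.1529  0.0048] 11.1333 [np.float64(0.5970009302486706), np.float64(0.14470597752907993)] [np.float64(-0.19860598667051588), np.float64(-0.22884807883304345), np.float64(0.03602195906498444)] [np.float64(-0.025077442397182757), np.float64(0.0264093439451463), np.float64(-0.007553714219622384)]
```

```bash
python3 - <<'E'
from g import *
c=np.array([.5966,.1445]); f1=np.array([-.2,-.23,.04]); mz0=-.0076
command_gripper(.03,50); pause(.1); print(current_gripper_width(),current_grip_force(),F()-f1,M()[2]-mz0,current_time_s())
j=.3; dip=False; log=[]
while j<1.85:
    j+=.02 if dip else .04
    servo_line([*c,Z],rotation=Y(j)); pause(.05)
    m=np.mean([M()[2] for _ in range(3)])-mz0; yaw=current_tcp_rot()[:,0]; a=j1+np.pi-np.arctan2(yaw[1],yaw[0])
    a=(a+np.pi)%(2*np.pi)-np.pi
    log.append((j,a,m)); fl=F()-f1
    print(f'{j:.2f} {a:.3f} {m:.3f}',fl.round(1),round(current_time_s(),2))
    if np.linalg.norm(fl)>25 or m>.3: print('stop');break
    base=np.median([l[2] for l in log[:6]])
    if m<base-.09: dip=True
    if dip and m>=base-.02: print('mid');break
E
```

```text
0.04298592643168255 50.11260509490967 [-0.744   0.7866  5.5673] 0.040193116207649544 11.45
0.34 0.339 -0.049 [0.8 0.7 6. ] 11.75
0.38 0.379 -0.044 [ 0.5 -0.5  4.6] 12.05
0.42 0.420 -0.148 [0.5 0.7 5.7] 12.35
0.44 0.439 -0.059 [0.4 0.9 4.9] 12.65
mid
```

```bash
cat >> g.py <<'E'
def mz(n=5):
    r=[]
    for _ in range(n): r.append(M()[2]); pause(.02)
    return np.mean(r)+.0076,np.std(r)
E
python3 - <<'E'
from g import *
c=np.array([.5966,.1445]); f1=np.array([-.2,-.23,.04])
j=.44; log=[]; print(mz(),current_time_s())
while j<1.75:
    j+=.03
    servo_line([*c,Z],rotation=Y(j)); m,s=mz(); fl=F()-f1; log.append(m)
    print(f'{j:.2f} {m:.3f} {s:.3f}',fl.round(1),round(current_time_s(),2))
    if np.linalg.norm(fl)>25 or abs(m-np.median(log))>.14: print('stop');break
E
```

```text
(np.float64(-0.07337018677338605), np.float64(0.021241575453093714)) 12.7333
0.47 -0.069 0.030 [1.1 1.3 5.9] 13.07
0.50 -0.109 0.032 [-0.1  0.6  4.9] 13.4
0.53 -0.121 0.015 [ 0.5 -0.2  4.9] 13.73
0.56 -0.113 0.017 [-0.6 -0.8  4.6] 14.07
0.59 -0.152 0.035 [ 0.6 -1.4  4. ] 14.4
0.62 -0.239 0.010 [ 1.5 -0.8  0.4] 14.73
0.65 -0.192 0.031 [ 2.1 -2.3 -1.9] 15.07
0.68 -0.279 0.012 [ 3.2 -2.6 -4.1] 15.4
stop
```

```bash
python3 - <<'E'
from g import *
c=np.array([.5966,.1445]); f1=np.array([-.2,-.23,.04])
j=.68
while j<1.75:
    j+=.02
    servo_line([*c,Z],rotation=Y(j)); m,s=mz(); fl=F()-f1
    print(f'{j:.2f} {m:.3f} {s:.3f}',fl.round(1),current_eef_pos().round(4),round(current_gripper_width(),4),round(current_time_s(),2))
    if np.linalg.norm(fl)>25 or m>.02 or m<-.5: print('stop');break
E
```

```text
0.70 -0.304 0.029 [ 3.6 -4.2 -4.6] [0.5966 0.1441 0.2475] 0.0427 15.73
0.72 -0.300 0.016 [ 3.2 -3.7 -3.9] [0.5966 0.1441 0.2475] 0.0428 16.07
0.74 -0.161 0.025 [ 3.  -3.6 -4.3] [0.5966 0.1441 0.2475] 0.0428 16.4
0.76 -0.036 0.019 [ 3.6 -3.3 -4.9] [0.5965 0.1442 0.2475] 0.0429 16.73
0.78 0.107 0.025 [ 3.8 -3.3 -4.1] [0.5965 0.1442 0.2475] 0.0427 17.07
stop
```

```bash
python3 - <<'E'
from g import *
c=np.array([.5964,.1443])
servo_line([.5966,.1445,Z],rotation=Y(.765)); print(mz())
command_gripper(.085); pause(.2)
servo_line([*c,.310],vel=.1); command_gripper(0,20); pause(.1); f=F(); print(f,current_time_s())
servo_line([*c,.281],vel=.1); print(F()-f)
r=servo_line([*c,.263],vel=.015,contact_N=6); print(r,current_eef_pos(),F()-f,current_time_s())
E
```

```text
(np.float64(0.028549968927796876), np.float64(0.02897277554799169))
[ 0.1239 -0.1115 -0.0883] 19.725
[ 0.4307 -0.1792  0.036 ]
True [0.5965 0.1444 0.266 ] [-0.4253  0.1245  4.4011] 21.1167
```

```bash
python3 - <<'E'
from g import *
c=np.array([.5964,.1443]); 
r=servo_line([*c,.262],vel=.01,contact_N=9); print(r,current_eef_pos(),F(),current_time_s())
pause(.2); print(current_eef_pos(),F())
servo_line([*c,.34],vel=.1); pause(.3)
ims=[]
for n in('scene','side'):
    p=grab_frame(n)
    print([(round(d['conf'],2),world(p,d['at'])) for d in spot_in(p,'buckle')[:4]],[(round(d['conf'],2),world(p,d['at'])) for d in spot_in(p,'knob')[:1]])
    ims.append(p['frame'])
cr=[ims[0][140:330,100:400],ims[1][90:340,140:400]]
cr=[cv2.resize(i,None,fx=500/i.shape[0]*.8,fy=500/i.shape[0]*.8) for i in cr]
w=np.hstack(cr); w=cv2.resize(w,(800,int(w.shape[0]*800/w.shape[1])))
cv2.imwrite('pics/end.png',w[:,:,::-1]); print(current_time_s())
E
```

```text
True [0.5965 0.1443 0.266 ] [-0.5461  0.6166  4.3067] 21.3583
[0.5966 0.1444 0.266 ] [-1.0954  0.384   5.2364]
[(0.77, array([0.7538, 0.013 , 0.0017])), (0.62, array([ 0.7395, -0.0822,  0.0061])), (0.59, array([ 0.7899, -0.1803,  0.0044])), (0.17, array([0.6089, 0.1471, 0.2557]))] [(0.97, array([0.6101, 0.1482, 0.2558]))]
[(0.71, array([ 0.6341, -0.3346,  0.007 ])), (0.53, array([ 0.7871, -0.1938,  0.0066])), (0.52, array([0.7529, 0.0168, 0.004 ])), (0.51, array([ 0.7394, -0.0944,  0.0082]))] [(0.59, array([0.5866, 0.1284, 0.2499]))]
23.05
```

View pics/end.png

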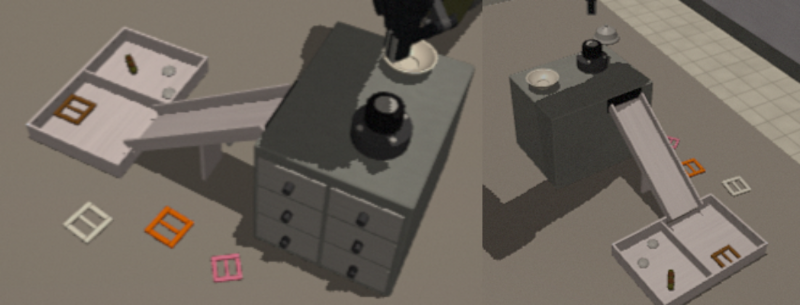

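The crop shows the bronze buckle flat in its tray compartment (75,108 left, 725,257 right). The knob has sunk about 10 mm, and the dish, toggle and buttons look unmoved. The second press met a hard stop without moving, so the knob is fully home.

```bash
python3 -c "
from h import *
pause(.3); print(hand_in(), current_time_s())"
```

```text
the job is handed in; nothing more can be done
the job is handed in; nothing more can be done
```

I turned the knob about 0.47 rad clockwise into its notch and pushed it about 10 mm down to its stop; the bronze buckle slid into its tray compartment, and the job was handed in at about 23 s.

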